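# Unlock the loaded tube turntable

## Task

Unlock the turntable that carries the small pale tubes: pull the T-handle of its spring index plunger straight up out of its slot, twist it counter-clockwise (seen from above) round to the rest notch in its collar, and let it settle there so that it stays retracted when you let go. Leave the plunger of the empty turntable locked as it is.

Things in the scene. Friction and masses are not known exactly. Their poses are not given: they have to be found in the camera images.
- tube_grip (a point): Centre of the T-handle on the turntable carrying eight pale tubes (110 mm tall, 36 mm clear of the plunger axis). Black level bar: 60 mm long (its y axis), 14 wide (x), 14 tall, 134 mm above the table while locked; the point moves and turns with it. Below its middle a 13 mm stem enters a 40 mm wide collar, top 32 mm below this point, on the white 210 mm disc's rim, 90 mm from disc centre.
- tube_plunger (a joint): Lift (m) of that plunger, straight up: 0 locked, 0.032 top stop. A spring pulls it down, 5 N at 0 to 12 N at the top. It must be lifted more than 0.017 (0.020 to 0.030 is good) before it can be twisted. In the rest notch it reads about 0.013; on the collar's land beside the notch 0.017, which is not home.
- tube_twist (a joint): Twist (rad) of that T-handle about the vertical, counter-clockwise from above positive: 0 in the slot (locked). The rest notch, 4 mm deep, takes it anywhere from about 0.93 to the end stop at 1.31: aim at 1.13 (65 degrees). It turns easily when lifted and keeps its angle when let go.
- spare_plunger (a joint): Lift in m of the same plunger on the empty turntable (no tubes), which stands to the left or right of the loaded one: 0 locked, and it must stay so.

How it is judged:
On the way:
1. the loaded turntable's plunger is pulled up clear of its slot (value of joint tube_plunger above 0.0155 m), for 0.1 s.
At the end, for the whole second after the job is handed in: The loaded turntable's plunger rests by itself in the rest notch: lift between 10.5 and 15.2 mm, twist more than 0.8 rad (46 degrees), not moving; the empty turntable's plunger is still down (lift under 4 mm) (value of joint tube_plunger between 0.0105 and 0.0152 m and value of joint tube_twist above 0.8 rad and velocity of joint tube_plunger between -0.01 and 0.01 m/s and value of joint spare_plunger below 0.004 m); the robot touches nothing.
It fails at once if the empty turntable's plunger is pulled up by more than 6 mm (value of joint spare_plunger above 0.006 m).
It also fails if it takes over 35 s, if anything falls off the work surface, if the arm or the gripper's body presses on something with over 40 N, if the wrist force passes 120 N, or if a joint passes its speed limit or range.

## Robot

A 6-joint arm with a two-finger parallel gripper is mounted at the origin on the work surface. World frame = base frame: x ahead of the robot, y to its left, z up, the work surface at z = 0. Lengths are in m, angles in rad, forces in N, time in s.
With the tool pointing down it reaches from about 0.325 to 1 m from the base axis. Payload 5.1 kg.
Tool frame: the origin (TCP) lies at the very end of the fingers, on their centre line; the grasp point (between the pads) lies 19 mm behind it (bot.tcp_to_grasp is the distance from the TCP to the grasp point, in m); z points along the fingers, y is the line along which they close (so a half turn about z gives the same grasp; the last joint's range is limited). The gripper opens to 85 mm and grips with 20 to 120 N. Pads are 22 mm wide; open, the fingers measure 114 mm over their backs; the gripper's body (76 mm by 85 mm) begins 54 mm behind the grasp point. The pads swing forward as they close: fully open they stand 13 mm farther back than shut.
Start: joints at [-1.345, 0.124, 1.65, -0, 1.367, -0.083], TCP at [0.198, -0.619, 0.231] pointing down, gripper open.
Joint ranges: [-2.61, 2.61], [-1.02, 2.33], [0.03, 2.71], [-1.35, 4.49], [0.32, 2.68], [-2.91, 2.91]. Speed limits (rad/s): [2.57, 2.57, 3.14, 3.14, 3.14, 3.14].

## Interface

Orientations are given as a rotation vector (axis times angle).
In Python, from bench import bot gives the robot as it stands.
- The arm moves only by the tool arm_command, never from a script. Its argument "deltas" is one flat list of numbers, 4 for each row, row after row: the shift along the tool's x, y, z normalised to -1 to 1, where 1 is 40 cm, then the turn about the tool's z normalised to -1 to 1, where 1 is 90 degrees. A call has 1 to 8 rows; each row is the pose to reach, as a shift and turn from the pose commanded when the call began, along the tool's axes at that moment; what a row does not reach only later rows make up. A row lasts 1/12 s, in which the tool goes at most 41.7 mm and 7.16 degrees, less where a joint would pass 70% of its speed; a pose out of reach is approached as far as the arm can. A call with a number of a shift or a turn outside -1 to 1 is refused whole. A call with a gripper value outside its range is refused whole. "grip" is the finger opening in mm, from 0 to 85.4, set as the call begins (left out, the last holds). The fingers move at their own pace and stop on an object; "newtons" is the grip in N (left out, the last holds). Time passes only in rows, so rows that repeat a pose let the fingers close. It gives the time, the measured TCP pose, the force, the opening and the grip force at its end, in the units of the state.
- bot.read_state(): the state, without advancing time (a new reading comes with each control period).
- bot.camera(name): name is "scene" or "side" or "wrist"; returns a dict with "image" (384x512x3 uint8, blue, green, red), "mtx" (3x3 intrinsics, pixels), "k1" (the pictures are not rectified: a ray, as slopes to the right and down, at radius r is drawn at 1 + k1 r^2 times it, then the intrinsics apply), "R" (3x3) and "t" (3): a world point X has camera coordinates R X + t. Camera axes: x right, y down, z forward; pixel columns grow to the right and rows downward; lengths in m; the calibration is good to about 2 mm. A picture is of the moment at which its call begins. There is no depth.
- bot.job_done(): hands the job in; it is judged then, once.
Trained networks look in the newest picture that a camera, given by its name, has taken for a name from the list of things; names that differ only in an ending like _2 or _b are one class to them, and where a whole thing is asked for, a point or a joint stands for the part that bears it (a point fixed in the world has none). Each returns a list of dicts, best first, with "score" (0 to 1); they miss things now and then, are a little off and sometimes report something else, mostly with a low value. They report only what shows in the picture. A call takes as long as a camera call.
- bot.boxes_of(camera, label): "position" ([column, row] in pixels, amid what is visible of it).
- bot.spot_point(camera, label): "position" ([column, row] in pixels: a listed point, or the origin of a listed thing).
The state is a dict: "time_s": time; "joint_positions": joint angles; "dq": joint speeds; "joint_efforts": joint torques, N m; "tool_pos": TCP position; "eef_rot": TCP orientation; "force": force on the tool from outside, world axes, zero at the start; "ft_torque": the same for the moment, N m; "width": finger opening in m; "finger_force": force on a finger pad.
Only numpy, scipy, OpenCV 4.12 (cv2) and the standard library are available. Lean on these libraries where they do the work, as an engineer would, in place of code of your own. Each camera call takes 0.05 s, during which the arm holds its last target. There are 200 camera calls.

## Working session

There is one attempt and no reset: what is moved stays moved. The work goes in short steps, Python scripts to look and compute and a tool call to move; the robot and the scene stay as the last step left them, time stands still between calls to the robot, and variables do not carry over. Pictures are saved under pics/ and viewed, at most 10 in all, crops included, and the job is handed in when it is done.

Besides the shell and the picture viewer there is one more tool, called after ">>>" as name(argument=value, ...), one argument or row to a line, values as JSON. arm_command: Moves the arm, as the interface text tells. Scaled input: -1 to 1 covers 40 cm each way for a shift and 90 degrees each way for a turn. Its arguments: {"type":"object","properties":{"deltas":{"type":"array","items":{"type":"number"}},"grip":{"type":"number"},"newtons":{"type":"number"}},"required":["deltas"]}

```bash
mkdir -p pics
cat > h.py <<'E'
import numpy as np, cv2
from bench import bot
def look(n,save=None):
    c=bot.camera(n)
    if save: cv2.imwrite(save,c["image"])
    return c
def ray(c,p):
    K=np.array(c["mtx"]);R=np.array(c["R"]);t=np.array(c["t"])
    u=cv2.undistortPoints(np.array([[p]],float),K,np.array([c["k1"],0,0,0.]))[0,0]  # 1+k1 r^2
    return -R.T@t, R.T@np.array([u[0],u[1],1])
def onz(c,p,z):
    o,d=ray(c,p); return o+d*(z-o[2])/d[2]
def proj(c,X):
    R=np.array(c["R"]);v,_=cv2.Rodrigues(R)
    return cv2.projectPoints(np.array(X,float).reshape(-1,1,3),v,np.array(c["t"],float),np.array(c["mtx"]),np.array([c["k1"],0,0,0.]))[0][:,0]
def tri(cs,ps):
    A=np.zeros((3,3));b=np.zeros(3)
    for c,p in zip(cs,ps):
        o,d=ray(c,p);d/=np.linalg.norm(d);M=np.eye(3)-np.outer(d,d);A+=M;b+=M@o
    return np.linalg.solve(A,b)
E
python3 - <<'E'
from h import *
ims=[]
for n in ["scene","side","wrist"]:
    c=look(n);ims.append(c["image"])
    for d in bot.spot_point(n,"tube_grip"): print(n,d["position"],d["score"],onz(c,d["position"],.134).round(3))
    for l in ["tube_plunger","spare_plunger"]:
        print(n,l,[(d["position"],round(d["score"],2)) for d in bot.boxes_of(n,l)])
cv2.imwrite("pics/a.png",cv2.resize(np.vstack([np.hstack(ims[:2]),np.hstack([ims[2],ims[2]*0])]),(800,600)))
s=bot.read_state();print(s["tool_pos"],s["eef_rot"],s["force"],s["time_s"])
E
```

```text
scene [216.9, 130.2] 0.7 [ 0.595 -0.235  0.134]
scene tube_plunger [([216.4, 128.9], 0.68)]
scene spare_plunger []
side [272.1, 306.0] 0.92 [ 0.594 -0.241  0.134]
side tube_plunger [([273.2, 314.8], 0.92)]
side spare_plunger [([231.2, 133.7], 0.59)]
wrist tube_plunger []
wrist spare_plunger []
[ 0.19753775 -0.61925128  0.23136145] [3.10417329e+00 4.83187179e-01 5.22575674e-05] [-0.99445957 -0.72765527 -0.14715324] 0.6
```

View pics/a.png

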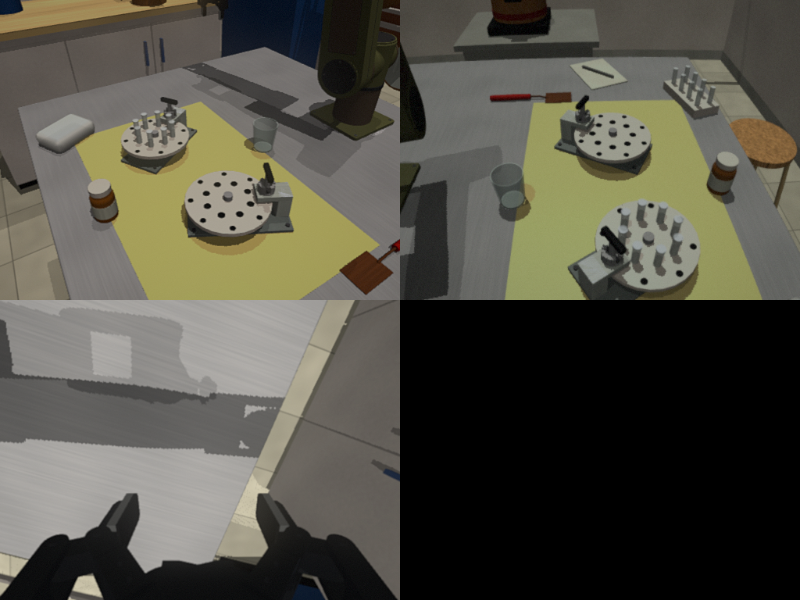

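The picture shows the loaded turntable's black T-bar at about (217,130) in the scene picture and (272,306) in the side picture. The networks agree with both positions. The empty table's handle is at about (233,134) in the side picture. Next I'll crop in to measure the bar's direction.

Run:
```python
from h import *
cs=[];ps=[];ims=[]
for n in ["scene","side"]:
    c=look(n);cs.append(c);p=bot.spot_point(n,"tube_grip")[0]["position"];ps.append(p)
    x,y=int(p[0]),int(p[1]); x0,y0=x-32,y-32
    print(n,p,"crop origin",x0,y0)
    ims.append(cv2.resize(c["image"][y0:y0+64,x0:x0+64],(400,400),interpolation=cv2.INTER_CUBIC))
cv2.imwrite("pics/b.png",np.hstack(ims))
P=tri(cs,ps);print(P)
P=np.array([P[0],P[1],.134])
# projection of bar ends for yaw
for a in range(0,180,15):
    u=np.array([np.cos(np.radians(a)),np.sin(np.radians(a)),0])*.03
    print(a,[proj(c,[P-u,P+u]).round(0).tolist() for c in cs])
# bar-dir fit: black mask
for c,p in zip(cs,ps):
    g=c["image"].max(2); x,y=int(p[0]),int(p[1])
    m=(g<45).astype(np.uint8); n,l,st,ce=cv2.connectedComponentsWithStats(m)
    print([(st[i].tolist()) for i in range(1,n) if abs(ce[i][0]-x)<30 and abs(ce[i][1]-y)<30 and st[i][4]>15])
```

```text
scene [219.6, 130.9] crop origin 187 98
side [272.7, 306.2] crop origin 240 274
[ 0.59147687 -0.23647764  0.12925165]
0 [[[229.0, 126.0], [207.0, 133.0]], [[248.0, 304.0], [292.0, 302.0]]]
15 [[[227.0, 125.0], [209.0, 134.0]], [[249.0, 309.0], [291.0, 297.0]]]
30 [[[225.0, 124.0], [211.0, 135.0]], [[251.0, 314.0], [288.0, 293.0]]]
45 [[[222.0, 124.0], [214.0, 135.0]], [[255.0, 318.0], [284.0, 290.0]]]
60 [[[219.0, 124.0], [217.0, 136.0]], [[260.0, 321.0], [279.0, 287.0]]]
75 [[[216.0, 124.0], [220.0, 135.0]], [[266.0, 322.0], [274.0, 286.0]]]
90 [[[213.0, 125.0], [223.0, 135.0]], [[272.0, 323.0], [268.0, 285.0]]]
105 [[[210.0, 126.0], [226.0, 134.0]], [[278.0, 322.0], [263.0, 286.0]]]
120 [[[208.0, 127.0], [228.0, 132.0]], [[283.0, 319.0], [258.0, 288.0]]]
135 [[[206.0, 128.0], [230.0, 131.0]], [[288.0, 316.0], [253.0, 291.0]]]
150 [[[206.0, 130.0], [230.0, 129.0]], [[291.0, 312.0], [250.0, 295.0]]]
165 [[[206.0, 131.0], [230.0, 128.0]], [[292.0, 307.0], [248.0, 299.0]]]
[[206, 124, 21, 10, 116]]
[[257, 290, 33, 48, 603], [258, 329, 7, 8, 26]]
```

View pics/b.png

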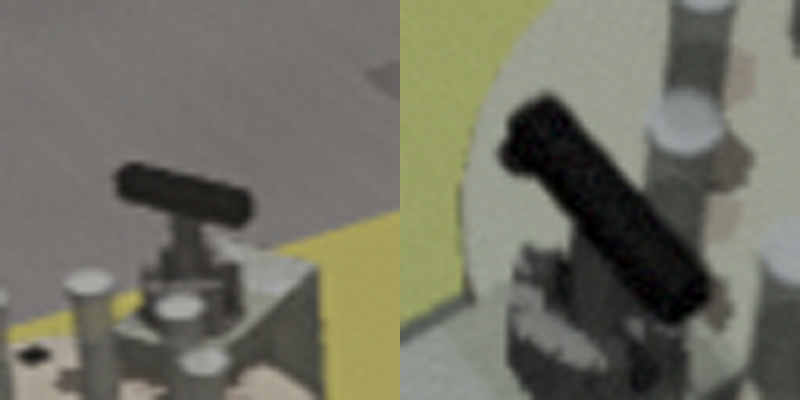

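Bar ends are about (207.8,126.8)–(225.4,130.8) in scene and (260.8,292.4)–(285.6,322) in side. That gives a bar direction of roughly 120°.

```bash
cat >> h.py <<'E'
from scipy.spatial.transform import Rotation as Ro
from scipy.optimize import least_squares
def delta(P,yaw):
    s=bot.read_state();R=Ro.from_rotvec(s["eef_rot"]);M=R.as_matrix()
    y=np.degrees(np.arctan2(M[1,0],M[0,0])); t=(y-yaw+180)%360-180
    d=M.T@(np.array(P)-s["tool_pos"])
    print("yaw now",y.round(2),"tilt",M[:,2].round(4),"shift rows",(d/.4).round(4),"turn",round(t/90,4));
E
python3 - <<'E'
from h import *
cs=[look("scene"),look("side")]
obs=[np.array([[207.8,126.8],[225.4,130.8]]),np.array([[260.8,292.4],[285.6,322]])]
def f(v):
    u=np.array([np.cos(v[3]),np.sin(v[3]),0])*v[4];P=v[:3]
    return np.concatenate([np.ravel(proj(c,[P+u,P-u])-o) for c,o in zip(cs,obs)])
r=least_squares(f,[.594,-.24,.134,2.09,.03]);print(r.x,np.degrees(r.x[3]),r.fun.round(1))
delta([r.x[0],r.x[1],.2],-60)
E
```

```text
[ 0.59440605 -0.24302422  0.13447618  1.92577081  0.01799695] 110.33853990607086 [ 13.2   3.9 -15.   -4.3   6.3   4.4  -6.8  -4.2]
yaw now 17.69 tilt [-0.  0. -1.] shift rows [ 1.2312 -0.5945  0.0784] turn 0.8633
```

>>> arm_command(
  deltas=[0.06,-0.03,0,0.05,0.15,-0.07,0,0.12,0.24,-0.12,0,0.19,0.33,-0.16,0,0.26,0.42,-0.2,0,0.33,0.51,-0.25,0,0.4,0.58,-0.28,0,0.43,0.62,-0.3,0,0.43],
  grip=60,
)

```text
time_s: 1.57
tool_pos: [0.3995, -0.4271, 0.2316]
eef_rot: [-3.089, 0.571, -0.001]
force: [0.4, 0.1, 0.0]
width: 0.06
finger_force: 0.0
```

Run:
```python
from h import *
delta([.5944,-.243,.21],-60)
```

```text
yaw now -20.95 tilt [ 1.e-03  1.e-04 -1.e+00] shift rows [ 0.2904 -0.6041  0.0546] turn 0.4339
```

>>> arm_command(
  deltas=[0.03,-0.07,0.01,0.06,0.07,-0.15,0.02,0.13,0.11,-0.23,0.03,0.2,0.15,-0.32,0.04,0.27,0.19,-0.4,0.05,0.34,0.23,-0.48,0.05,0.4,0.27,-0.55,0.05,0.434,0.29,-0.604,0.055,0.434],
)

```text
time_s: 2.23
tool_pos: [0.5944, -0.2437, 0.2097]
eef_rot: [-2.719, 1.572, -0.002]
force: [0.0, -1.3, -0.8]
width: 0.06
finger_force: 0.0
```

>>> arm_command(
  deltas=[0,0,0,0,0,0,0,0],
)

```text
time_s: 2.4
tool_pos: [0.5926, -0.2447, 0.209]
eef_rot: [2.721, -1.569, -0.001]
force: [-0.1, -0.6, -0.4]
width: 0.0599
finger_force: 0.0
```

Run:
```python
from h import *
cs=[look("scene","pics/s.png"),look("side"),look("wrist","pics/c.png")]
obs=[np.array([[225.4,130.8],[207.8,126.8]]),np.array([[260.8,292.4],[285.6,322]])]
def f(v):
    u=np.array([np.cos(v[3]),np.sin(v[3]),0])*v[4];P=v[:3]
    return np.concatenate([np.ravel(proj(c,[P+u,P-u])-o) for c,o in zip(cs,obs)])
r=least_squares(f,[.594,-.24,.134,2.09,.03]);print(r.x,np.degrees(r.x[3]),r.fun.round(1))
for d in bot.spot_point("wrist","tube_grip"): print(d["position"],d["score"],onz(cs[2],d["position"],.134))
for a in (110,120,130):
    u=np.array([np.cos(np.radians(a)),np.sin(np.radians(a)),0])*.03;P=np.array([.5944,-.243,.141])
    print(a,proj(cs[2],[P+u,P,P-u]).round(1).tolist())
delta([.5944,-.243,.119],-60)
```

```text
[ 0.59419994 -0.24212533  0.13399205  2.10422631  0.02761765] 120.56328676337279 [ 0.   0.5 -1.2 -0.3 -0.1  0.2 -0.5 -0.3]
[249.7, 208.2] 0.6 [ 0.59176899 -0.24162234  0.134     ]
110 [[242.2, 239.1], [247.8, 208.5], [253.8, 175.2]]
120 [[248.0, 239.6], [247.8, 208.5], [247.5, 174.7]]
130 [[253.8, 239.1], [247.8, 208.5], [241.1, 175.2]]
yaw now -60.15 tilt [-1.e-04 -3.e-04 -1.e+00] shift rows [-0.0043 -0.0108  0.2262] turn -0.0016
```

View pics/c.png

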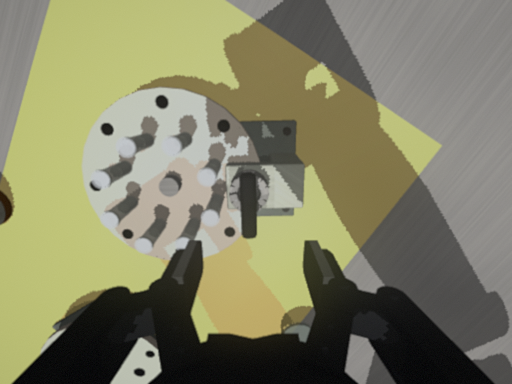

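The wrist picture shows the bar running vertically from about (249,172) to (249,236), within 2 px of the prediction. So 120° holds and the grip is aligned. I'll narrow the fingers and descend.

>>> arm_command(
  deltas=[-0.003,-0.006,0.03,0,-0.003,-0.006,0.07,0,-0.003,-0.006,0.11,0,-0.003,-0.006,0.14,0,-0.003,-0.006,0.16,0,-0.003,-0.006,0.16,0],
  grip=42,
)

```text
time_s: 3.1
tool_pos: [0.5921, -0.243, 0.1423]
eef_rot: [2.719, -1.573, -0.007]
force: [0.4, -0.2, 0.2]
width: 0.0419
finger_force: 0.0
```

Run:
```python
from h import *
delta([.5937,-.242,.119],-60)
s=bot.read_state();print(s["tool_pos"],s["width"],s["force"])
c=look("wrist","pics/d.png")
for d in bot.spot_point("wrist","tube_grip"): print(d["position"],d["score"],onz(c,d["position"],.134))
```

```text
yaw now -60.11 tilt [-0.0041  0.0022 -1.    ] shift rows [ 0.0001 -0.0049  0.0581] turn -0.0012
[ 0.59206699 -0.24299485  0.1422547 ] 0.04194851949718484 [ 0.37014885 -0.17979131  0.19690115]
[252.1, 243.0] 0.58 [ 0.59153268 -0.24204145  0.134     ]
```

View pics/d.png

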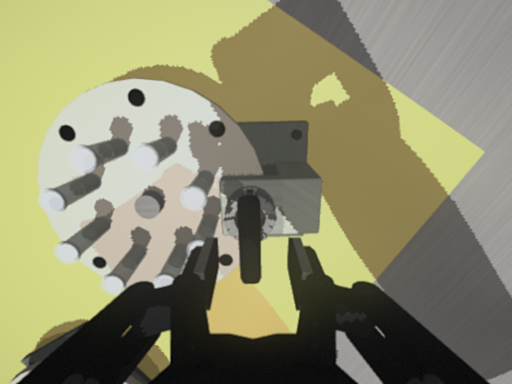

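The bar (column ~250, rows 194–282) sits midway between the fingers (inner faces at columns ~212 and ~291). I'll descend to gripping height and close.

>>> arm_command(
  deltas=[0,-0.002,0.02,0,0,-0.002,0.04,0,0,-0.002,0.055,0,0,-0.002,0.06,0,0,-0.002,0.06,0],
)

```text
time_s: 3.62
tool_pos: [0.5938, -0.2426, 0.12]
eef_rot: [2.72, -1.572, -0.003]
force: [1.1, 0.9, -0.4]
width: 0.0416
finger_force: 0.0
```

>>> arm_command(
  deltas=[0,0,0,0,0,0,0,0,0,0,0,0,0,0,0,0,0,0,0,0,0,0,0,0],
  grip=0,
  newtons=60,
)

```text
time_s: 4.12
tool_pos: [0.5946, -0.2432, 0.1219]
eef_rot: [2.72, -1.572, 0.001]
force: [-0.4, 0.3, 2.5]
width: 0.0128
finger_force: 60.4
```

Gripped at about 13 mm. Lifting 25 mm.

>>> arm_command(
  deltas=[0,0,-0.015,0,0,0,-0.03,0,0,0,-0.045,0,0,0,-0.06,0,0,0,-0.064,0,0,0,-0.064,0,0,0,-0.064,0],
)

```text
time_s: 4.7
tool_pos: [0.5942, -0.2429, 0.1447]
eef_rot: [-2.72, 1.573, 0.0]
force: [6.9, -3.6, -12.6]
width: 0.0125
finger_force: 58.6
```

Lift holds, with spring-like −12.6 N. Twisting counter-clockwise, which is negative about the tool's downward z.

>>> arm_command(
  deltas=[0,0,0,-0.04,0,0,0,-0.09,0,0,0,-0.14,0,0,0,-0.19,0,0,0,-0.24,0,0,0,-0.29,0,0,0,-0.34,0,0,0,-0.37],
)

```text
time_s: 5.37
tool_pos: [0.5943, -0.2428, 0.1445]
eef_rot: [-3.057, 0.722, 0.001]
force: [6.2, -2.6, -11.0]
width: 0.0126
finger_force: 58.6
```

Run:
```python
from h import *
delta([.5937,-.242,.145],5)
s=bot.read_state();print(s["tool_pos"],s["width"],s["force"],s["ft_torque"])
```

```text
yaw now -26.58 tilt [-2.e-04  4.e-04 -1.e+00] shift rows [-0.0022 -0.0012 -0.0011] turn -0.3509
[ 0.59427118 -0.24283023  0.14454993] 0.012572954201259869 [  6.17881446  -2.58997832 -11.02351441] [-0.517736   -1.05128986 -0.00713712]
```

>>> arm_command(
  deltas=[0,0,0,-0.04,0,0,0,-0.09,0,0,0,-0.14,0,0,0,-0.19,0,0,0,-0.24,0,0,0,-0.29,0,0,0,-0.33,0,0,0,-0.355],
)

```text
time_s: 6.03
tool_pos: [0.5943, -0.2427, 0.1445]
eef_rot: [-3.138, -0.146, 0.0]
force: [6.8, -2.2, -11.5]
width: 0.0129
finger_force: 58.7
```

>>> arm_command(
  deltas=[0,0,0,0,0,0,0,0],
)

```text
time_s: 6.2
tool_pos: [0.5943, -0.2427, 0.1445]
eef_rot: [-3.138, -0.142, 0.0]
force: [6.6, -3.0, -11.7]
width: 0.0122
finger_force: 58.7
```

Run:
```python
from h import *
delta([.5937,-.242,.133],5)
s=bot.read_state();print(s["tool_pos"],s["width"],s["force"],s["ft_torque"])
c=look("side");k=look("wrist");im=c["image"][254:354,220:320]
cv2.imwrite("pics/e.png",np.hstack([cv2.resize(im,(384,384)),cv2.resize(k["image"],(416,384))]))
```

```text
yaw now 5.18 tilt [-2.e-04  6.e-04 -1.e+00] shift rows [-0.0013 -0.0019  0.0288] turn 0.0021
[ 0.59429006 -0.24270868  0.14451566] 0.012178137410472946 [  6.62757409  -2.98590111 -11.72695604] [-0.44468199 -1.07320666  0.02398553]
```

View pics/e.png

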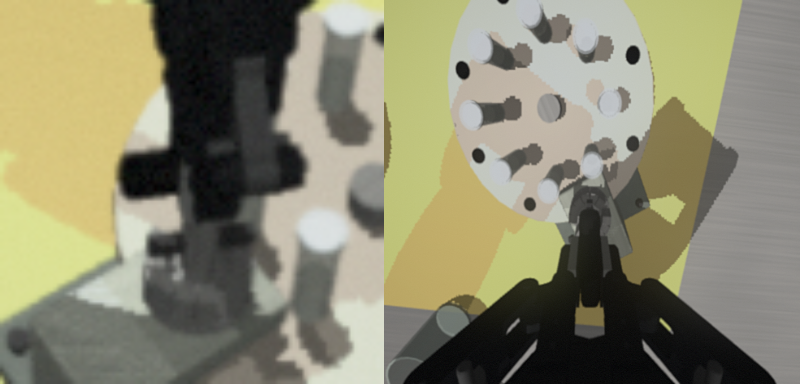

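The bar turned with the gripper. In the side crop it now lies at about (210,170), nearly level. I'll lower gently and watch the spring force.

>>> arm_command(
  deltas=[0,0,0.005,0,0,0,0.01,0,0,0,0.015,0,0,0,0.02,0,0,0,0.024,0,0,0,0.024,0,0,0,0.024,0],
)

```text
time_s: 6.88
tool_pos: [0.5944, -0.2428, 0.1355]
eef_rot: [-3.138, -0.142, 0.0]
force: [5.4, -2.7, -9.8]
width: 0.0127
finger_force: 58.9
```

>>> arm_command(
  deltas=[0,0,0.003,0,0,0,0.005,0,0,0,0.005,0,0,0,0.005,0],
)

```text
time_s: 7.22
tool_pos: [0.5944, -0.2428, 0.135]
eef_rot: [-3.138, -0.142, -0.0]
force: [3.9, -0.9, -6.8]
width: 0.0124
finger_force: 59.3
```

Contact at about 13 mm above the locked height, which matches the notch. I'll relieve the rest of the load and release.

>>> arm_command(
  deltas=[0,0,0.004,0,0,0,0.008,0,0,0,0.01,0,0,0,0.01,0,0,0,0.01,0],
)

```text
time_s: 7.63
tool_pos: [0.5946, -0.2429, 0.1348]
eef_rot: [3.138, 0.142, 0.001]
force: [-4.8, 2.6, 8.8]
width: 0.0127
finger_force: 61.4
```

>>> arm_command(
  deltas=[0,0,0,0,0,0,0,0,0,0,0,0,0,0,0,0,0,0,0,0],
  grip=42,
)

```text
time_s: 8.05
tool_pos: [0.5942, -0.243, 0.1311]
eef_rot: [-3.138, -0.142, 0.001]
force: [-0.8, -0.9, -1.1]
width: 0.042
finger_force: 0.0
```

>>> arm_command(
  deltas=[0,0,-0.03,0,0,0,-0.08,0,0,0,-0.14,0,0,0,-0.2,0,0,0,-0.25,0,0,0,-0.28,0,0,0,-0.28,0,0,0,-0.28,0],
)

```text
time_s: 8.72
tool_pos: [0.5946, -0.2431, 0.244]
eef_rot: [3.138, 0.142, 0.002]
force: [-0.2, 0.2, -1.6]
width: 0.0418
finger_force: 0.0
```

Run:
```python
from h import *
cs=[];ps=[];t=[]
for n in ["scene","side","wrist"]:
    c=look(n);cs.append(c);q=bot.spot_point(n,"tube_grip");print(n,[(d["position"],round(d["score"],2)) for d in q])
    if n!="wrist" and q: ps.append(q[0]["position"])
    if n=="wrist": t.append(cv2.resize(c["image"],(400,300)))
    else:
        x,y={"scene":(187,88),"side":(240,264)}[n]; t.append(cv2.resize(c["image"][y:y+64,x:x+64],(300,300),interpolation=cv2.INTER_CUBIC))
if len(ps)==2: print(tri(cs[:2],ps))
for z in (.134,.147,.151): print(z,[proj(c,[[.594,-.2425,z]]).round(1).tolist() for c in cs])
cv2.imwrite("pics/f.png",np.vstack([np.hstack(t[:2]),np.pad(t[2],((0,0),(0,200),(0,0)))]))
```

```text
scene [([217.4, 122.7], 0.64)]
side [([275.0, 300.9], 0.78)]
wrist [([255.1, 202.8], 0.68)]
[ 0.5930211  -0.2420597   0.14965906]
0.134 [[[215.9, 128.8]], [[272.5, 307.0]], [[252.8, 191.6]]]
0.147 [[[215.5, 124.0]], [[272.9, 301.4]], [[252.8, 196.0]]]
0.151 [[[215.4, 122.6]], [[273.1, 299.6]], [[252.8, 197.4]]]
```

View pics/f.png

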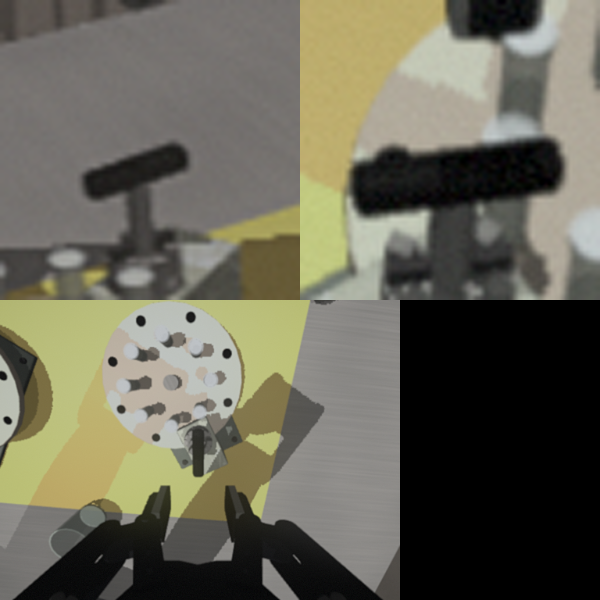

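The bar stands free. Its centre is at about (216,124.5) in scene and (273.5,302) in side, so it sits about 12 mm above the locked position. That matches the notch (13 mm) and not the land (17 mm). The twist is about 65°.

```bash
python3 -c "
from bench import bot
print(bot.job_done())"
```

```text
the job is handed in; nothing more can be done
None
```

I lifted the loaded turntable's plunger, twisted it about 65° counter-clockwise and released it. It stayed up by itself, about 12–13 mm above locked by my camera measurement, which matches the rest notch. I never went near the empty turntable's plunger. The job is handed in at about 9 s, but the hand-in returned no verdict.

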